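# Show the damper sample on its stand with the rod half drawn

### The arm

A 6-joint arm with a two-finger parallel gripper is mounted at the origin on the work surface; the furniture and walls round the work are solid. World frame = base frame: x ahead of the robot, y to its left, z up, the work surface at z = 0. Lengths are in m, angles in rad, forces in N, time in s.
With the tool pointing down it reaches from about 0.25 to 0.775 m from the base axis. Payload 4 kg.
Tool frame: the origin (TCP) lies at the centre of the arm's flange, where the gripper is bolted on; the fingertips stand 199 mm ahead of it and the grasp point (between the pads) lies 180 mm ahead of it (robot.tcp_to_tips is the z of the fingertips in the tool frame, in m); z points along the fingers, y is the line along which they close (so a half turn about z gives the same grasp; the last joint's range is limited). The gripper opens to 94 mm and grips with 3 to 60 N. Pads are 16 mm wide; open, the fingers measure 119 mm over their backs; the gripper's body (75 mm by 177 mm) begins 78 mm behind the grasp point.
Start: joints at [1.203, 0.087, 1.371, -0, 1.684, -0.103], TCP at [0.144, 0.531, 0.405] pointing down, gripper open.
Joint ranges: [-3.1, 3.1], [-0.76, 2.03], [0.27, 2.55], [-1.08, 4.22], [0.17, 2.65], [-2.57, 2.57]. Speed limits (rad/s): [2.79, 2.79, 3.14, 3.14, 3.14, 3.14].

### API

Orientations are given as [roll, pitch, yaw] about the fixed x, y, z axes, in that order (R = Rz(yaw) Ry(pitch) Rx(roll)).
In Python, from bench import robot gives the robot as it stands.
- The arm moves only by the tool play_rows, never from a script. Its arguments are lists of equal length, an entry for each row: "translation": the shift along the tool's x, y, z scaled (see below), a list of three; "twist": the turn, a rotation vector about the tool's x, y, z scaled (see below), a list of three; "gripper": the opening, from -1 (shut) to 1 (fully open). A call has 1 to 8 rows; each row shifts and turns the commanded pose from where the row before left it, along the tool's axes as they then stand; what a row does not reach is not made up. The controller multiplies each number of a shift by 0.04 m and each number of a turn by 0.1 rad. A row lasts 1/10 s, in which the tool goes at most 50 mm and 8.59 degrees, less where a joint would pass 70% of its speed; a pose out of reach is approached as far as the arm can. A call with a number of a shift or a turn outside -1 to 1 is refused whole. A call with a gripper value outside its range is refused whole. The fingers move at their own pace and stop on an object; the grip force is fixed at half the most. Time passes only in rows, so rows that do not move let the fingers close. It gives the time, the measured TCP pose, the force, the opening and the grip force at its end, in the units of the state.
- robot.get_obs(): the state, without advancing time (a new reading comes with each control period).
- robot.snapshot(name): name is "scene" or "top" or "wrist"; returns the picture (384x512x3 uint8, red, green, blue); there is no depth.
- robot.camera_model(name): a dict with "camera_matrix" (3x3 intrinsics, pixels), "rvec" (rotation vector, rad) and "tvec" (3), from world to camera coordinates, as OpenCV has them. Camera axes: x right, y down, z forward; pixel columns grow to the right and rows downward; lengths in m; the calibration is good to about 2 mm. The wrist camera is an equidistant fisheye: a pixel r from the principal point sees the ray r / f radians off the axis. A picture is of the moment at which its call begins: read the wrist's pose just before it. camera_model takes no time and is no camera call; for the wrist camera it gives the pose at the moment of the call.
- robot.close_job(): hands the job in; it is judged then, once.
Trained networks look in the newest picture that a camera, given by its name, has taken for a name from the list of things; names that differ only in an ending like _2 or _b are one class to them, and where a whole thing is asked for, a point or a joint stands for the part that bears it (a point fixed in the world has none). Each returns a list of dicts, best first, with "score" (0 to 1); they miss things now and then, are a little off and sometimes report something else, mostly with a low value. They report only what shows in the picture. A call takes as long as a camera call. They do not tell look-alikes from the thing itself.
- robot.recognise(name, camera): "centre" ([x, y, z] in m, in world coordinates, good to about 4 mm: the middle of the surface that is visible of it).
- robot.spot_point(name, camera): "centre" ([x, y, z] in m, in world coordinates, good to about 4 mm: a listed point, or the origin of a listed thing).
The state is a dict: "time": time; "joint_positions": joint angles; "qvel": joint speeds; "joint_torque": joint torques, N m; "tool_pos": TCP position; "ee_rot": TCP orientation; "wrist_force": force on the tool from outside, world axes, zero at the start; "wrist_torque": the same for the moment, N m; "width": finger opening in m; "finger_force": force on a finger pad.
Only numpy, scipy, OpenCV 4.12 (cv2) and the standard library are available. Lean on these libraries where they do the work, as an engineer would, in place of code of your own. Each camera call takes 0.05 s, during which the arm holds its last target. There are 200 camera calls.

### The job

Stand the damper sample (aluminium sleeve with its rod fully in) upright and centred on the small raised display stand and let go of it. Then take the rod by its black knob and draw it straight up until the red ring is completely out of the sleeve while the yellow ring below it is still hidden inside, the sleeve staying seated on the stand; never pull the rod right out, and leave the cream bangle and the white bottles where they are. Finish while still holding the knob with the rod at that height: do not let go.

Things in the scene. Friction and masses are not known exactly. Their poses are not given: they have to be found in the camera images.
- sleeve: Aluminium damper sleeve, a loose upright cylinder, 0.56 to 0.84 kg: 92 mm tall, 46 mm in diameter, with a base flange 56 mm in diameter 8 mm high, two dark bands low down. Blind bore from the top, 15 mm in diameter and 84 mm deep. Origin: centre of the underside; z up along the bore. Starts upright on the table, rod fully in.
- sleeve_mouth (a point): Centre of the bore's mouth, on the sleeve's axis at its top face, 92 mm above its underside; a brass bush surrounds it. The bore floor is 84 mm below.
- rod: Loose steel rod, 14 mm in diameter, about 0.1 kg, sliding freely in the sleeve's bore (1 mm clearance in diameter; it drops back if let go). Origin: centre of its foot; z along the rod towards the knob. Fully in, the foot rests on the bore's floor, 8 mm above the sleeve's origin.
- red_ring (a point): Red painted ring on the rod, 44 to 50 mm above the rod's foot; this point is at its middle, on the rod's axis. Hidden at the start; just completely out of the sleeve when the rod is raised 40 mm from fully in.
- yellow_ring (a point): Yellow painted ring on the rod, 18 to 24 mm above the rod's foot; this point is at its middle, on the rod's axis. Hidden at the start; it begins to show when the rod is raised 60 mm from fully in.
- knob (a point): Centre of the black round knob on top of the rod, 24 mm in diameter and 20 mm tall, 98 mm above the rod's foot. With the rod fully in, the knob's underside is 4 mm and its top 24 mm above the sleeve's top face.
- stand: Fixed display stand, turned light wood: foot 80 mm in diameter, slim column, round top 60 mm in diameter with a flat cork pad, no rim; 60 mm tall. Origin: centre of its underside on the table.
- stand_top (a point): Centre of the stand's flat top face, 60 mm above the table.
- bangle_9: Bystander, loose: cream oval bangle lying flat, 76x94x31 mm. Origin at the centre of its underside.
- bottle_7: Bystander, loose: white bud bottle, 50 mm in diameter, 106 mm tall, in a row with other bottles. Origin at the centre of its underside.
- bottle_8: Bystander, loose: white bud bottle, 46 mm in diameter, 98 mm tall, in the same row. Origin at the centre of its underside.
Things that resemble listed ones, but are neither listed nor needed, are in the scene too. Leave any pink look-alike of the sleeve alone.

How it is judged:
By the outcome, as a careful person would: the job done as asked, in the order asked, and still so for the second after the job is handed in, while the arm keeps its last pose, push and grip.
It also fails if it takes over 51 s, if anything falls off the work surface, if the arm or the gripper's body presses on something with over 40 N, if the wrist force passes 120 N, or if a joint passes its speed limit or range.

## Working session

There is one attempt and no reset: what is moved stays moved. The work goes in short steps, Python scripts to look and compute and a tool call to move; the robot and the scene stay as the last step left them, time stands still between calls to the robot, and variables do not carry over. Pictures are saved under pics/ and viewed, at most 10 in all, crops included, and the job is handed in when it is done.

Besides the shell and the picture viewer there is one more tool, called after "Request:" as name(argument=value, ...) on one line, values as JSON. play_rows: Moves the arm, as the interface text tells. Its arguments: {"type":"object","properties":{"translation":{"type":"array","items":{"type":"array","items":{"type":"number","minimum":-1,"maximum":1}}},"twist":{"type":"array","items":{"type":"array","items":{"type":"number","minimum":-1,"maximum":1}}},"gripper":{"type":"array","items":{"type":"number"}}},"required":["translation","twist","gripper"]}

```bash
mkdir -p pics; cat > h.py <<'E'
import numpy as np, cv2
from bench import robot
def save(n,img): cv2.imwrite(f'pics/{n}.png',cv2.cvtColor(img,cv2.COLOR_RGB2BGR))
def proj(cam,p):
    m=robot.camera_model(cam); return cv2.projectPoints(np.array([p],float),np.array(m['rvec'],float),np.array(m['tvec'],float),np.array(m['camera_matrix'],float),None)[0].ravel().round(0)
E
python3 - <<'E'
from h import *
a=robot.snapshot('scene');b=robot.snapshot('top');
save('s0',a);save('t0',b)
for n in ['sleeve','knob','stand','stand_top','sleeve_mouth','bangle_9','bottle_7','bottle_8']:
  for c in ['scene','top']:
    for d in robot.spot_point(n,c)[:4]:
        print(n,c,round(d['score'],2),np.round(d['centre'],3),proj(c,d['centre']))
o=robot.get_obs();print(o['time'],o['tool_pos'],o['ee_rot'],o['width'])
E
```

```text
sleeve scene 0.6 [ 0.613 -0.173  0.003] [350. 246.]
sleeve scene 0.55 [ 0.504 -0.144  0.002] [303. 262.]
sleeve top 0.95 [ 0.614 -0.171 -0.002] [319. 154.]
sleeve top 0.67 [ 0.506 -0.148 -0.002] [310. 198.]
knob scene 0.62 [ 0.51  -0.146  0.105] [309. 213.]
knob top 0.43 [ 0.505 -0.147  0.108] [315. 191.]
stand scene 0.96 [ 0.478  0.033 -0.002] [231. 234.]
stand top 0.78 [ 0.475  0.032 -0.002] [234. 210.]
stand_top scene 0.8 [0.474 0.032 0.061] [229. 208.]
stand_top top 0.58 [0.476 0.03  0.063] [233. 206.]
sleeve_mouth scene 0.91 [ 0.615 -0.175  0.094] [355. 205.]
sleeve_mouth scene 0.78 [ 0.507 -0.143  0.092] [306. 219.]
sleeve_mouth scene 0.46 [ 0.436  0.196 -0.002] [172. 214.]
sleeve_mouth top 0.88 [ 0.614 -0.177  0.095] [328. 143.]
sleeve_mouth top 0.83 [ 0.505 -0.15   0.089] [315. 192.]
sleeve_mouth top 0.51 [0.478 0.03  0.064] [233. 205.]
bangle_9 scene 0.97 [ 0.374  0.042 -0.001] [189. 249.]
bangle_9 top 0.67 [0.379 0.04  0.   ] [229. 251.]
bottle_7 scene 0.91 [ 0.518  0.194 -0.002] [201. 204.]
bottle_7 scene 0.79 [ 0.432  0.196 -0.004] [171. 215.]
bottle_7 top 0.59 [0.437 0.194 0.001] [164. 225.]
bottle_7 top 0.56 [ 0.517  0.194 -0.001] [166. 192.]
bottle_8 scene 0.91 [ 0.518  0.194 -0.002] [201. 204.]
bottle_8 scene 0.79 [ 0.432  0.196 -0.004] [171. 215.]
bottle_8 top 0.59 [0.437 0.194 0.001] [164. 225.]
bottle_8 top 0.56 [ 0.517  0.194 -0.001] [166. 192.]
0.9 [0.14395885 0.53082353 0.40471032] [3.14150793e+00 3.26038320e-05 2.87675282e+00] 0.09412142516946591
```

View pics/s0.png

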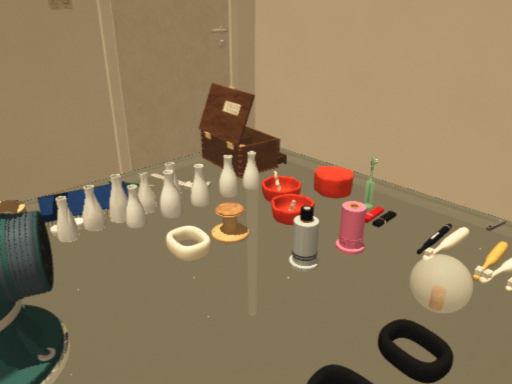

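View pics/t0.png

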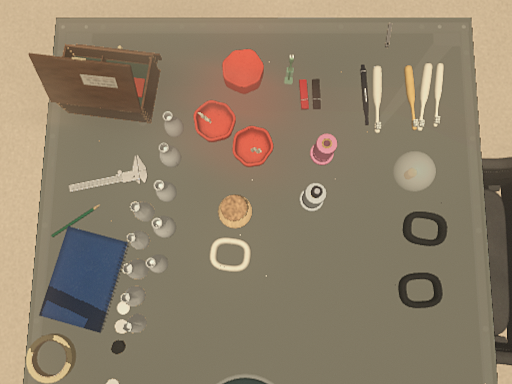

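Candidates for the sleeve: the silver cylinder with a black knob, scene (305,240) / top (313,196), and the pink look-alike, scene (351,228) / top (323,150). By the description I choose the silver one. The stand is at scene (230,220) / top (235,211). Next is a close crop to check, plus triangulating the knob and the stand top.

```bash
cat >> h.py <<'E'
def tri(pa,pb,ca='scene',cb='top'):
    P=[]
    U=[]
    for c,p in ((ca,pa),(cb,pb)):
        m=robot.camera_model(c);R=cv2.Rodrigues(np.array(m['rvec'],float))[0]
        P.append(np.c_[R,np.array(m['tvec'],float).ravel()])
        U.append(cv2.undistortPoints(np.array([[p]],float),np.array(m['camera_matrix'],float),None).reshape(2,1))
    X=cv2.triangulatePoints(P[0],P[1],U[0],U[1]).ravel();return X[:3]/X[3]
def blob(img,box,f):
    x0,y0,x1,y1=box;k=f(img[y0:y1,x0:x1].astype(int));
    n,l,s,c=cv2.connectedComponentsWithStats(k.astype(np.uint8));i=1+s[1:,4].argmax()
    return c[i]+[x0,y0],s[i]
E
python3 - <<'E'
from h import *
a=cv2.imread('pics/s0.png')[:,:,::-1];b=cv2.imread('pics/t0.png')[:,:,::-1]
dark=lambda i:i.max(2)<60
pa,sa=blob(a,(295,200,318,228),dark);pb,sb=blob(b,(300,180,330,205),dark)
print(pa,sa,pb,sb,tri(pa,pb))
c1=cv2.resize(np.ascontiguousarray(a[190:280,200:380]),None,fx=3,fy=3,interpolation=cv2.INTER_CUBIC)
c2=cv2.resize(np.ascontiguousarray(b[130:230,200:380]),None,fx=3,fy=3,interpolation=cv2.INTER_CUBIC)
save('crop',np.vstack([c1,c2]))
E
```

```text
[306.48412698 214.45238095] [  6   8  12  13 126] [311.  192.5] [11 11  1  4  4] [ 0.50452062 -0.14166097  0.10059017]
```

View pics/crop.png

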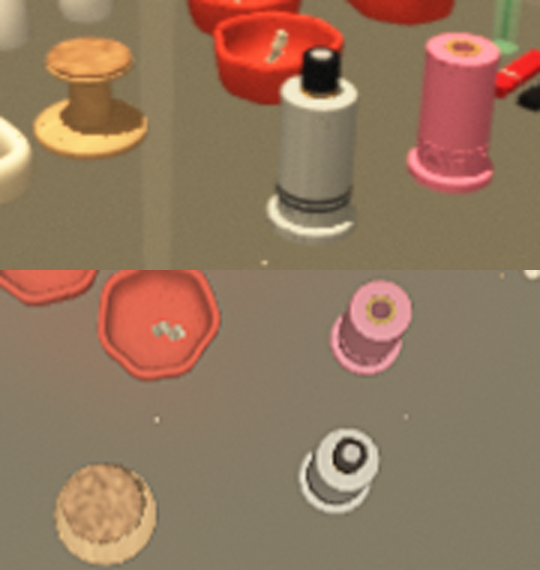

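Request:
play_rows(translation=[[-0.66, -0.7, 0], [-0.66, -0.7, 0], [-0.66, -0.7, 0], [-0.66, -0.7, 0], [-0.66, -0.7, 0], [-0.66, -0.7, 0], [-0.66, -0.7, 0], [-0.66, -0.7, 0]], twist=[[0, 0, 0], [0, 0, 0], [0, 0, 0], [0, 0, 0], [0, 0, 0], [0, 0, 0], [0, 0, 0], [0, 0, 0]], gripper=[1, 1, 1, 1, 1, 1, 1, 1])

```text
time: 1.7
tool_pos: [0.2894, 0.2579, 0.4049]
ee_rot: [3.141, 0.001, 2.877]
wrist_force: [-0.4, 1.1, 0.5]
width: 0.0942
finger_force: 0.0
```

The crop shows the silver sleeve with its black knob and two dark low bands (scene knob 306,214; top knob 316,192). The other one is pink with no knob, so the choice stands. Continuing to above the sleeve.

Request:
play_rows(translation=[[-0.66, -0.7, 0], [-0.66, -0.7, 0], [-0.66, -0.7, 0], [-0.66, -0.7, 0], [-0.66, -0.7, 0], [-0.66, -0.7, 0], [-0.66, -0.7, 0], [-0.66, -0.7, 0]], twist=[[0, 0, 0], [0, 0, 0], [0, 0, 0], [0, 0, 0], [0, 0, 0], [0, 0, 0], [0, 0, 0], [0, 0, 0]], gripper=[1, 1, 1, 1, 1, 1, 1, 1])

```text
time: 2.5
tool_pos: [0.4347, -0.0137, 0.4049]
ee_rot: [3.141, 0.001, 2.876]
wrist_force: [0.8, 1.0, 0.1]
width: 0.0938
finger_force: 0.0
```

```bash
python3 - <<'E'
from h import *
o=robot.get_obs();print(o['tool_pos']);
save('w1',robot.snapshot('wrist'))
for n in ['knob','sleeve_mouth','sleeve','stand_top','stand']:
    for d in robot.spot_point(n,'wrist')[:3]: print(n,round(d['score'],2),np.round(d['centre'],4))
E
```

```text
[ 0.43474444 -0.0137184   0.40491984]
knob 0.29 [ 0.4314  0.1904 -0.0007]
sleeve_mouth 0.85 [ 0.504  -0.1505  0.0918]
sleeve_mouth 0.75 [ 0.6146 -0.1717  0.0921]
sleeve_mouth 0.39 [0.5203 0.1928 0.0043]
sleeve 0.92 [ 0.5004 -0.1442  0.0057]
sleeve 0.65 [ 0.6187 -0.1777 -0.0014]
stand_top 0.91 [0.4719 0.0323 0.0584]
stand 0.74 [ 0.4759  0.0315 -0.0021]
```

Request:
play_rows(translation=[[-0.66, -0.7, 0], [-0.66, -0.7, 0], [-0.66, -0.7, 0], [-0.6, -0.7, 0], [0, 0, 0], [0, 0, 0]], twist=[[0, 0, 0], [0, 0, 0], [0, 0, 0], [0, 0, 0], [0, 0, 0], [0, 0, 0]], gripper=[1, 1, 1, 1, 1, 1])

```text
time: 3.4
tool_pos: [0.5047, -0.1463, 0.4045]
ee_rot: [3.141, -0.001, 2.878]
wrist_force: [-0.1, 1.2, -0.8]
width: 0.0938
finger_force: 0.0
```

```bash
python3 - <<'E'
from h import *
o=robot.get_obs();print(o['time'],o['tool_pos'],o['ee_rot']);
save('w2',robot.snapshot('wrist'))
m=robot.camera_model('wrist');print(m)
for n in ['knob','sleeve_mouth','sleeve','stand_top','stand']:
    for d in robot.spot_point(n,'wrist')[:3]: print(n,round(d['score'],2),np.round(d['centre'],4))
E
```

```text
3.4 [ 0.50467759 -0.14626246  0.40449571] [ 3.14065414e+00 -9.54685965e-04  2.87762937e+00]
{'camera_matrix': array([[297.31863964,   0.        , 256.14694784],
       [  0.        , 297.31863964, 189.81264565],
       [  0.        ,   0.        ,   1.        ]]), 'rvec': array([-2.30317598, -1.76523663, -0.25738763]), 'tvec': array([ 0.00995789, -0.53156082,  0.24354128])}
knob 0.59 [ 0.5054 -0.15    0.1064]
sleeve_mouth 0.86 [ 0.6197 -0.1707  0.0917]
sleeve_mouth 0.8 [ 0.5035 -0.1506  0.0904]
sleeve 0.94 [ 0.6192 -0.1781 -0.0017]
sleeve 0.83 [ 5.020e-01 -1.455e-01  5.000e-04]
stand_top 0.7 [0.4736 0.0315 0.0589]
stand 0.98 [ 0.4754  0.0273 -0.0033]
```

View pics/w2.png

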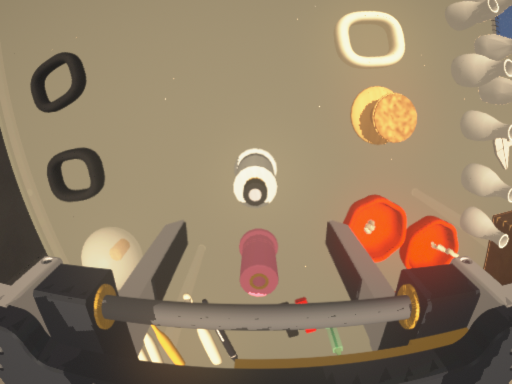

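The wrist view shows the silver sleeve, knob at (255,190), midway between the fingers. The pink one at (258,265) sits outside the finger line, and the stand is at (395,118). All views agree: sleeve (0.504, -0.147), mouth z about 0.091, stand top (0.475, 0.0315, 0.060). Now descending and gripping.

Request:
play_rows(translation=[[0, -0.02, 0.8], [0, 0, 0.8], [0, 0, 0.8], [0, 0, 0.8], [0, 0, 0.5], [0, 0, 0.4], [0, 0, 0], [0, 0, 0]], twist=[[0, 0, 0], [0, 0, 0], [0, 0, 0], [0, 0, 0], [0, 0, 0], [0, 0, 0], [0, 0, 0], [0, 0, 0]], gripper=[1, 1, 1, 1, 1, 1, 1, 1])

```text
time: 4.5
tool_pos: [0.5045, -0.1476, 0.2411]
ee_rot: [3.141, 0.0, 2.877]
wrist_force: [-0.2, 0.3, -0.1]
width: 0.094
finger_force: 0.0
```

Request:
play_rows(translation=[[0, 0, 0], [0, 0, 0], [0, 0, 0], [0, 0, 0], [0, 0, 0], [0, 0, 0], [0, 0, 0], [0, 0, 0]], twist=[[0, 0, 0], [0, 0, 0], [0, 0, 0], [0, 0, 0], [0, 0, 0], [0, 0, 0], [0, 0, 0], [0, 0, 0]], gripper=[-0.3, -0.3, -0.3, -0.3, -0.3, -0.3, -0.3, -0.3])

```text
time: 5.3
tool_pos: [0.5045, -0.1478, 0.2407]
ee_rot: [3.141, -0.0, 2.877]
wrist_force: [0.6, 0.5, -0.6]
width: 0.0452
finger_force: 30.0
```

Request:
play_rows(translation=[[0, 0, -0.15], [0, 0, -0.4], [0, 0, -0.5], [0, 0, -0.5], [0, 0, -0.4], [0, 0, -0.3], [0, 0, 0], [0, 0, 0]], twist=[[0, 0, 0], [0, 0, 0], [0, 0, 0], [0, 0, 0], [0, 0, 0], [0, 0, 0], [0, 0, 0], [0, 0, 0]], gripper=[-0.5, -0.5, -0.5, -0.5, -0.5, -0.5, -0.5, -0.5])

```text
time: 6.1
tool_pos: [0.5042, -0.1479, 0.3295]
ee_rot: [3.141, -0.002, 2.877]
wrist_force: [0.0, 0.5, -7.1]
width: 0.045
finger_force: 30.0
```

Request:
play_rows(translation=[[0.1, 0.22, 0], [0.25, 0.55, 0], [0.35, 0.77, 0], [0.4, 0.87, 0], [0.35, 0.77, 0], [0.25, 0.55, 0], [0.18, 0.39, 0], [0, 0, 0]], twist=[[0, 0, 0], [0, 0, 0], [0, 0, 0], [0, 0, 0], [0, 0, 0], [0, 0, 0], [0, 0, 0], [0, 0, 0]], gripper=[-0.5, -0.5, -0.5, -0.5, -0.5, -0.5, -0.5, -0.5])

```text
time: 6.9
tool_pos: [0.4739, 0.0333, 0.3294]
ee_rot: [3.14, -0.003, 2.881]
wrist_force: [-0.1, -0.2, -7.6]
width: 0.0451
finger_force: 30.0
```

```bash
python3 - <<'E'
from h import *
o=robot.get_obs();print(o['time'],o['tool_pos'],o['width'],o['wrist_force']);
a=robot.snapshot('scene');b=robot.snapshot('top');w=robot.snapshot('wrist')
for n in ['knob','sleeve','stand_top','stand']:
  for c in ('scene','top','wrist'):
    for d in robot.spot_point(n,c)[:2]: print(n,c,round(d['score'],2),np.round(d['centre'],4))
c=cv2.resize(np.ascontiguousarray(a[120:280,130:340]),(525,400),interpolation=cv2.INTER_CUBIC)
save('c3',c);save('w3',w)
E
```

```text
6.9 [0.47390362 0.03326419 0.32942993] 0.04513216636501123 [-0.08314491 -0.17533288 -7.64351248]
knob scene 0.52 [0.4745 0.0367 0.1968]
knob wrist 0.91 [0.4756 0.028  0.1936]
sleeve scene 0.96 [0.4718 0.0321 0.0917]
sleeve scene 0.65 [ 0.613  -0.1742  0.0023]
sleeve top 0.94 [ 6.161e-01 -1.711e-01 -5.000e-04]
sleeve top 0.6 [0.4745 0.0285 0.0888]
sleeve wrist 0.64 [0.4686 0.0328 0.0947]
stand_top scene 0.79 [0.4747 0.0332 0.0594]
stand_top top 0.71 [0.4781 0.0283 0.0593]
stand_top wrist 0.21 [0.4724 0.0294 0.1951]
stand scene 0.98 [ 0.4745  0.0317 -0.0052]
stand top 0.5 [ 0.4754  0.0336 -0.0024]
stand wrist 0.72 [ 0.4748  0.0279 -0.0025]
```

View pics/c3.png

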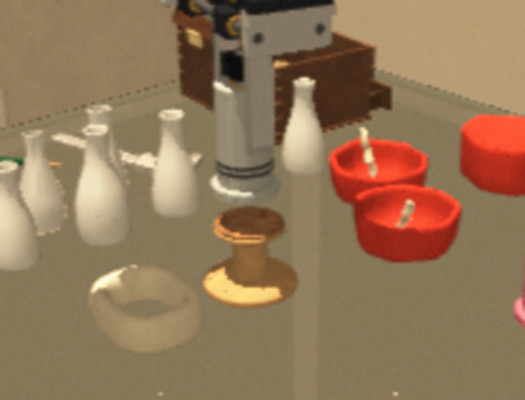

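View pics/w3.png

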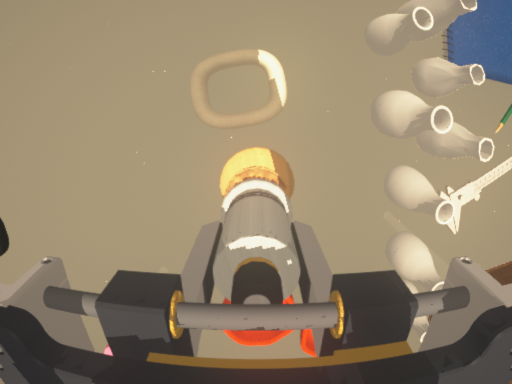

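The scene crop shows the sleeve, flange at crop (244,185), hanging above the stand top at (249,222). The wrist view shows it upright with its flange over the cork at (257,190). I'll shift slightly, lower to just above the cork, and compare centres.

Request:
play_rows(translation=[[-0.04, -0.04, 0.2], [0, 0, 0.2], [0, 0, 0.15], [0, 0, 0.1], [0, 0, 0], [0, 0, 0]], twist=[[0, 0, 0], [0, 0, 0], [0, 0, 0], [0, 0, 0], [0, 0, 0], [0, 0, 0]], gripper=[-0.5, -0.5, -0.5, -0.5, -0.5, -0.5])

```text
time: 8.25
tool_pos: [0.4762, 0.0288, 0.3046]
ee_rot: [3.142, -0.0, 2.877]
wrist_force: [-0.2, 0.0, -7.6]
width: 0.0451
finger_force: 30.0
```

```bash
python3 - <<'E'
from h import *
o=robot.get_obs();print(o['time'],o['tool_pos'],o['width'],o['wrist_force']);
a=robot.snapshot('scene');b=robot.snapshot('top');w=robot.snapshot('wrist')
c=np.hstack([cv2.resize(np.ascontiguousarray(i),(390,390),interpolation=cv2.INTER_CUBIC) for i in (a[185:250,198:263],w[130:230,205:305])])
save('c4',c)
for p in ([.475,.031,.06],[.475,.031,0]): print(proj('scene',p))
E
```

```text
8.25 [0.47618131 0.028822   0.30461474] 0.04510759313026614 [-0.15336253  0.02017045 -7.62952249]
[230. 208.]
[231. 234.]
```

View pics/c4.png

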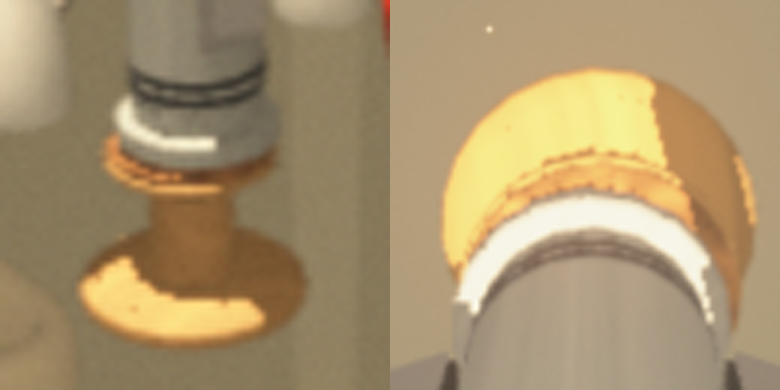

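Scene crop: flange centre at column 197 against stand top 190, about 2 mm off. The wrist crop agrees: flange centre 590 against foot 600. The earlier shift overshot, so I'll undo it and lower.

Request:
play_rows(translation=[[0.04, 0.05, 0], [0, 0, 0], [0, 0, 0.05], [0, 0, 0.045], [0, 0, 0], [0, 0, 0]], twist=[[0, 0, 0], [0, 0, 0], [0, 0, 0], [0, 0, 0], [0, 0, 0], [0, 0, 0]], gripper=[-0.5, -0.5, -0.5, -0.5, -0.5, -0.5])

```text
time: 9.0
tool_pos: [0.4751, 0.0311, 0.3007]
ee_rot: [-3.142, -0.0, 2.877]
wrist_force: [0.5, 0.4, -7.7]
width: 0.0455
finger_force: 30.0
```

```bash
python3 - <<'E'
from h import *
o=robot.get_obs();print(o['time'],o['tool_pos'],o['width'],o['wrist_force']);
a=robot.snapshot('scene');b=robot.snapshot('top');w=robot.snapshot('wrist')
c=np.hstack([cv2.resize(np.ascontiguousarray(i),(390,390),interpolation=cv2.INTER_CUBIC) for i in (a[185:250,198:263],w[130:230,205:305])])
save('c5',c)
E
```

```text
9.0 [0.47507545 0.03114819 0.30069618] 0.045451793146172516 [ 0.46076423  0.41923089 -7.73076049]
```

View pics/c5.png

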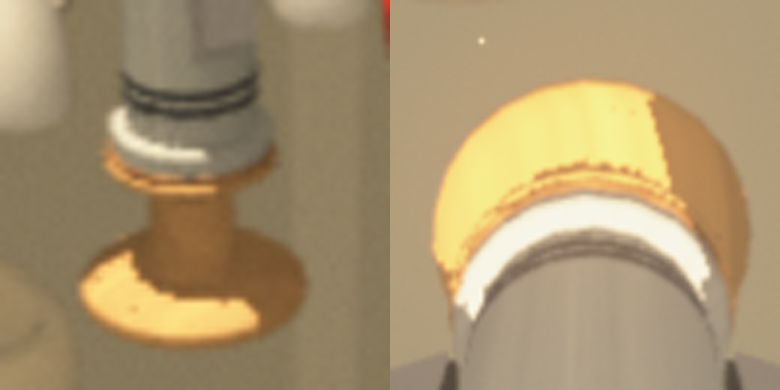

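Now centred: flange and stand top are both at column 190 in the scene crop, and both at 590 in the wrist crop. No contact yet, so I'll lower the last bit gently.

Request:
play_rows(translation=[[0, 0, 0.015], [0, 0, 0.015], [0, 0, 0]], twist=[[0, 0, 0], [0, 0, 0], [0, 0, 0]], gripper=[-0.5, -0.5, -0.5])

```text
time: 9.45
tool_pos: [0.4751, 0.0311, 0.3006]
ee_rot: [3.142, 0.001, 2.877]
wrist_force: [-3.9, 0.6, 0.3]
width: 0.0451
finger_force: 30.0
```

Contact made: the load has gone to the stand. Opening now, then up to clear and check.

Request:
play_rows(translation=[[0, 0, 0], [0, 0, 0], [0, 0, 0], [0, 0, 0], [0, 0, 0], [0, 0, 0]], twist=[[0, 0, 0], [0, 0, 0], [0, 0, 0], [0, 0, 0], [0, 0, 0], [0, 0, 0]], gripper=[0.1, 0.3, 0.6, 0.6, 0.6, 0.6])

```text
time: 10.05
tool_pos: [0.4752, 0.0311, 0.2997]
ee_rot: [3.141, 0.0, 2.877]
wrist_force: [-0.3, -0.7, 0.0]
width: 0.0752
finger_force: 0.0
```

Request:
play_rows(translation=[[0, 0, -0.3], [0, 0, -0.6], [0, 0, -0.6], [0, 0, -0.5], [0, 0, 0], [0, 0, 0]], twist=[[0, 0, 0], [0, 0, 0], [0, 0, 0], [0, 0, 0], [0, 0, 0], [0, 0, 0]], gripper=[0.6, 0.6, 0.6, 0.6, 0.6, 0.6])

```text
time: 10.65
tool_pos: [0.4751, 0.0311, 0.3801]
ee_rot: [3.141, 0.001, 2.877]
wrist_force: [0.3, 0.3, -0.3]
width: 0.0752
finger_force: 0.0
```

```bash
python3 - <<'E'
from h import *
o=robot.get_obs();print(o['time'],o['tool_pos'],o['width'],o['wrist_force']);
a=robot.snapshot('scene');b=robot.snapshot('top');w=robot.snapshot('wrist')
for n in ['knob','sleeve_mouth','sleeve']:
  for c in ('scene','top','wrist'):
    for d in robot.spot_point(n,c)[:2]: print(n,c,round(d['score'],2),np.round(d['centre'],4))
c=np.hstack([cv2.resize(np.ascontiguousarray(i),(390,585),interpolation=cv2.INTER_CUBIC) for i in (a[130:250,190:270],w[100:310,186:326])])
save('c6',c)
E
```

```text
10.65 [0.47510996 0.031145   0.38009227] 0.07518621258167435 [ 0.27792045  0.25390889 -0.3170957 ]
knob scene 0.65 [0.4793 0.034  0.1656]
knob wrist 0.92 [0.4725 0.0314 0.1651]
sleeve_mouth scene 0.87 [ 0.6156 -0.1698  0.0914]
sleeve_mouth scene 0.69 [0.4807 0.0362 0.1531]
sleeve_mouth top 0.8 [ 0.6181 -0.174   0.0946]
sleeve_mouth top 0.69 [0.4756 0.027  0.1475]
sleeve scene 0.62 [0.4738 0.0333 0.0655]
sleeve scene 0.6 [ 0.6134 -0.1734  0.0029]
sleeve top 0.72 [ 6.192e-01 -1.718e-01 -3.000e-04]
sleeve top 0.47 [0.481  0.0336 0.0585]
sleeve wrist 0.56 [0.469  0.0301 0.0633]
sleeve wrist 0.54 [ 0.6198 -0.1757 -0.0022]
```

View pics/c6.png

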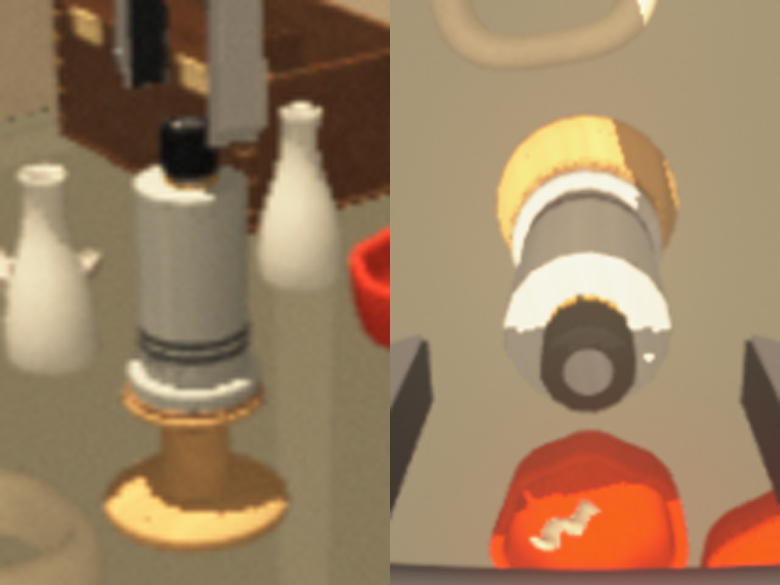

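The sleeve is seated upright and centred (scene crop flange 192, stand 192), and the knob at wrist-crop column 587 is midway between the fingers. Lowering to tips z 0.1575, above the sleeve top at 0.152, and gripping the knob.

Request:
play_rows(translation=[[0, 0, 0.2], [0, 0, 0.2], [0, 0, 0.18], [0, 0, 0], [0, 0, 0]], twist=[[0, 0, 0], [0, 0, 0], [0, 0, 0], [0, 0, 0], [0, 0, 0]], gripper=[0.6, 0.6, 0.6, 0.4, 0.2])

```text
time: 11.75
tool_pos: [0.475, 0.0311, 0.356]
ee_rot: [-3.141, -0.001, 2.877]
wrist_force: [0.5, 0.4, 0.6]
width: 0.0626
finger_force: 0.0
```

Request:
play_rows(translation=[[0, 0, 0], [0, 0, 0], [0, 0, 0], [0, 0, 0], [0, 0, 0], [0, 0, 0], [0, 0, 0], [0, 0, 0]], twist=[[0, 0, 0], [0, 0, 0], [0, 0, 0], [0, 0, 0], [0, 0, 0], [0, 0, 0], [0, 0, 0], [0, 0, 0]], gripper=[0, -0.2, -0.35, -0.45, -0.6, -0.8, -0.8, -0.8])

```text
time: 12.55
tool_pos: [0.4751, 0.0312, 0.3566]
ee_rot: [3.141, 0.0, 2.877]
wrist_force: [0.4, -0.4, 0.5]
width: 0.0231
finger_force: 30.0
```

Request:
play_rows(translation=[[0, 0, -0.1], [0, 0, -0.15], [0, 0, -0.15], [0, 0, -0.1], [0, 0, 0], [0, 0, 0]], twist=[[0, 0, 0], [0, 0, 0], [0, 0, 0], [0, 0, 0], [0, 0, 0], [0, 0, 0]], gripper=[-0.8, -0.8, -0.8, -0.8, -0.8, -0.8])

```text
time: 13.15
tool_pos: [0.4751, 0.0311, 0.3766]
ee_rot: [3.141, 0.0, 2.877]
wrist_force: [-0.1, 0.5, -1.6]
width: 0.0234
finger_force: 30.0
```

Only the rod's weight (about 1 N) is on the wrist, so the sleeve is staying put. Continuing to 50 mm.

Request:
play_rows(translation=[[0, 0, -0.1], [0, 0, -0.15], [0, 0, -0.2], [0, 0, -0.15], [0, 0, -0.1], [0, 0, -0.05], [0, 0, 0], [0, 0, 0]], twist=[[0, 0, 0], [0, 0, 0], [0, 0, 0], [0, 0, 0], [0, 0, 0], [0, 0, 0], [0, 0, 0], [0, 0, 0]], gripper=[-0.8, -0.8, -0.8, -0.8, -0.8, -0.8, -0.8, -0.8])

```text
time: 13.95
tool_pos: [0.4751, 0.0311, 0.4062]
ee_rot: [3.142, -0.0, 2.877]
wrist_force: [-0.4, -0.8, -0.0]
width: 0.0232
finger_force: 30.0
```

```bash
python3 - <<'E'
from h import *
o=robot.get_obs();print(o['time'],o['tool_pos'],o['width'],o['wrist_force']);
a=robot.snapshot('scene');w=robot.snapshot('wrist')
for n in ['knob','red_ring','yellow_ring','sleeve','sleeve_mouth']:
  for c in ('scene','wrist'):
    for d in robot.spot_point(n,c)[:2]: print(n,c,round(d['score'],2),np.round(d['centre'],4))
c=np.hstack([cv2.resize(np.ascontiguousarray(i),(390,585),interpolation=cv2.INTER_CUBIC) for i in (a[130:250,190:270],w[100:310,186:326])])
save('c7',c)
E
```

```text
13.95 [0.47506186 0.03114513 0.40623612] 0.023157165302933293 [-0.40478129 -0.82436654 -0.04188159]
knob scene 0.63 [0.4788 0.0314 0.2173]
knob wrist 0.79 [0.4757 0.0316 0.2159]
red_ring scene 0.74 [0.4719 0.0335 0.1648]
red_ring wrist 0.63 [0.4751 0.0329 0.1612]
yellow_ring scene 0.73 [0.4719 0.0327 0.1398]
yellow_ring wrist 0.86 [0.4754 0.0298 0.1381]
sleeve scene 0.74 [0.474  0.0302 0.0616]
sleeve scene 0.63 [ 0.6133 -0.17    0.0027]
sleeve wrist 0.66 [ 0.6158 -0.1724 -0.001 ]
sleeve wrist 0.6 [0.4714 0.0323 0.0623]
sleeve_mouth scene 0.75 [ 0.615  -0.1746  0.0893]
sleeve_mouth scene 0.66 [0.4785 0.0353 0.152 ]
sleeve_mouth wrist 0.93 [0.4743 0.0293 0.1517]
```

View pics/c7.png

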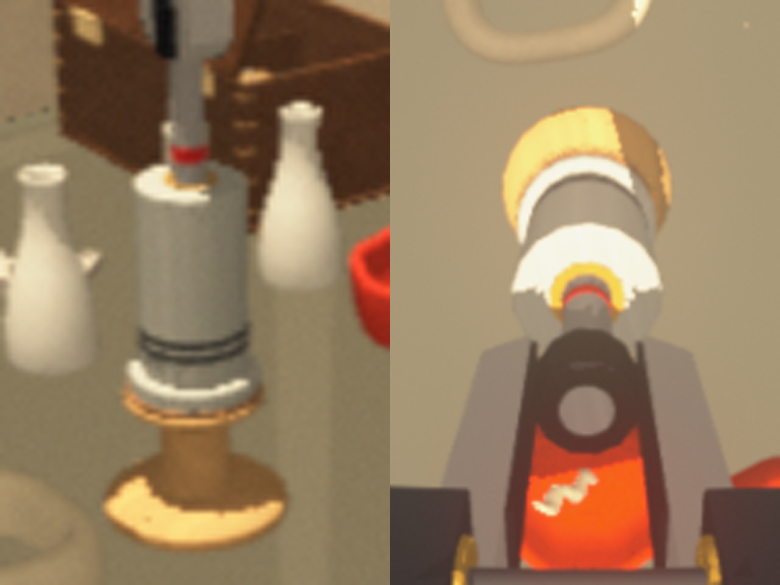

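The red ring at crop (188,155) is fully out with bare rod below it. Only the brass bush shows at the mouth, the yellow ring is hidden (z about 0.139, below 0.152), and the sleeve hasn't moved from the stand.

```bash
python3 -c "
from bench import robot
print(robot.close_job())"
```

```text
the job is handed in; nothing more can be done
None
```

I stood the sleeve upright and centred on the stand, released it, then drew the rod up about 50 mm by its knob; the red ring is fully out, the yellow ring is still hidden, the knob is still gripped, and I handed the job in at about 14.5 s of the 51 s allowed.

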